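# Hold a printing block flush on a sloped press bed

### The arm

A 6-joint arm with a two-finger parallel gripper is mounted at the origin on a cart in front of the work surface, level with it; the furniture and walls round the work are solid. World frame = base frame: x ahead of the robot, y to its left, z up, the work surface at z = 0. Lengths are in m, angles in rad, forces in N, time in s.
With the tool pointing down it reaches from about 0.225 to 0.875 m from the base axis. Payload 3.4 kg.
Tool frame: the origin (TCP) lies midway between the tips of the shut fingers; the grasp point (between the pads) lies 19 mm behind it; z points along the fingers, y is the line along which they close (so a half turn about z gives the same grasp; the last joint's range is limited). The gripper opens to 85 mm and grips with 20 to 120 N. Pads are 22 mm wide; open, the fingers measure 114 mm over their backs; the gripper's body (76 mm by 85 mm) begins 54 mm behind the grasp point. The pads swing forward as they close: fully open they stand 13 mm farther back than shut.
Start: joints at [1.087, 0.276, 1.505, -0, 1.361, -0.121], TCP at [0.204, 0.538, 0.231] pointing down, gripper open.
Joint ranges: [-2.89, 2.89], [-0.75, 2.08], [0.22, 2.7], [-1.18, 4.32], [0.11, 2.71], [-2.7, 2.7]. Speed limits (rad/s): [2.57, 2.57, 3.14, 3.14, 3.14, 3.14].

### API

Orientations are given as a unit quaternion [w, x, y, z].
In Python, from rig import * gives the robot as it stands.
- The arm moves only by the tool apply_moves, never from a script. Its argument "steps" is one flat list of numbers, 4 for each row, row after row: the shift along the world's x, y, z in cm, then the turn about the world's z in degrees. A call has 1 to 8 rows; each row is the pose to reach, as a shift and turn from the pose commanded when the call began; what a row does not reach only later rows make up. A row lasts 1/12 s, in which the tool goes at most 41.7 mm and 7.16 degrees, less where a joint would pass 70% of its speed; a pose out of reach is approached as far as the arm can. A call with a gripper value outside its range is refused whole. "jaw" is the closure in counts, from 0 (fully open) to 255 (shut), set as the call begins (left out, the last holds). The fingers move at their own pace and stop on an object; "newtons" is the grip in N (left out, the last holds). Time passes only in rows, so rows that repeat a pose let the fingers close. It gives the time, the measured TCP pose, the force, the opening and the grip force at its end, in the units of the state.
- get_state(): the state, without advancing time (a new reading comes with each control period).
- get_image(name): name is "scene" or "top"; returns the picture (420x560x3 uint8, red, green, blue); there is no depth.
- calibration(name): a dict with "fx", "fy", "cx", "cy" (pixels), "xyz" and "rotation" of the camera in the world. Camera axes: x right, y up, looking along -z (the intrinsics and any distortion apply to the point x, -y, -z); pixel columns grow to the right and rows downward; lengths in m; the calibration is good to about 2 mm. A picture is of the moment at which its call begins. calibration takes no time and is no camera call.
- sign_off(): hands the job in; it is judged then, once.
The state is a dict: "clock": time; "qpos": joint angles; "qd": joint speeds; "effort": joint torques, N m; "position": TCP position; "ee_rot": TCP orientation; "contact_force": force on the tool from outside, world axes, zero at the start; "moment": the same for the moment, N m; "width": finger opening in m; "gripper_force": force on a finger pad.
Only numpy, scipy, OpenCV 4.12 (cv2) and the standard library are available. Lean on these libraries where they do the work, as an engineer would, in place of code of your own. Each camera call takes 0.05 s, during which the arm holds its last target. There are 200 camera calls.

### The job

Pick up the printing block by its handle, tilt it to match the sloped bed of the press stand and lay its green face flush on the paper, centred in the black outline with its long side level across the slope. Press gently until the sprung bed has gone in about half-way, not to its stop, and finish like that: still gripping the block and holding it pressed there while the print takes. Leave the paint pots, the tape and the offcut where they are.

Things in the scene. Friction and masses are not known exactly. Their poses are not given: they have to be found in the camera images.
- block_handle (a point): Middle of the dark wooden handle of the printing block (0.2 kg, lying on its printing face): handle 44 mm long (x), 24 mm thick (y), 14 to 50 mm above the printing face, this point at 32 mm. It stands on the middle of a plate 60 (x) x 90 (y) x 14 mm, pale wood with a green face below. z points from the face out through the handle, up at the start.
- block_face (a point): Centre of the block's flat green printing face (60 x 90 mm); same axes as block_handle, 32 mm from it along -z.
- print_block: The whole printing block; its origin and axes are those of block_face.
- bed_centre (a point): Centre of the upper face of the grey press bed, 130 mm up the slope x 120 mm across, with white paper and a black outline of 80 x 110 mm, on a fixed wooden stand (base 180 x 160 mm). x up the slope, y level across, z out of the face. The slope, 0.25 to 0.5 rad, is clamped differently each time and stays; the centre is 88 to 106 mm above the bench.
- bed (a joint): How far the sprung bed is pressed in, straight along the inward normal of its face (-z of bed_centre, which moves with it), in m: 0 is free, 0.008 is its hard stop. The springs begin at about 3 N and add 1 N per mm: about 7 N at half-way. The bed springs back when released.
- paint_teal_mid (a point): paint pot with a teal lid, 58 mm across, 62 mm tall; a point 30 mm up its middle. Bystander.
- paint_red_mid (a point): paint pot with a red lid, 58 mm across, 60 mm tall; a point 30 mm up its middle. Bystander.
- masking_tape_mid (a point): roll of masking tape lying flat, 68 mm across, 24 mm tall; its middle. Bystander.
- offcut_2_mid (a point): pine offcut 60 x 45 x 30 mm; its middle. Bystander.

How it is judged:
On the way:
1. the block is lifted clear of the bench in the gripper (height (world z) of block_face above 0.05 m and contact force between the fingers and print_block above 2 N), for 0.2 s.
At the end, for the whole second after the job is handed in: Printing face flush on the bed (2 degrees, 2.5 mm), centred within 12 mm up and across the slope, long side within 0.12 rad of level; bed pressed in 2 to 6.8 mm by the block (over 2.5 N); fingers still grip the block, and they and the arm keep off the bed; all still (angle between the z axis of block_face and the z axis of bed_centre, either way round below 0.035 rad and angle between the y axis of block_face and the y axis of bed_centre, either way round below 0.12 rad and x of block_face in the frame of bed_centre between -0.012 and 0.012 m and y of block_face in the frame of bed_centre between -0.012 and 0.012 m and z of block_face in the frame of bed_centre between -0.0025 and 0.0025 m and value of joint bed between 0.002 and 0.0068 m and contact force between the fingers and print_block above 2 N and contact force between print_block and bed above 2.5 N and contact force between each of the arm, the fingers and bed below 0.5 N and linear speed of print_block below 0.02 m/s); the arm keeps its last pose, push and grip.
It fails at once if the block is rammed into the bed (over 40 N) (contact force between print_block and bed above 40 N).
It fails at once if a paint pot, the tape or the offcut is moved by more than 20 mm (distance of any of paint_teal_mid, paint_red_mid, masking_tape_mid, offcut_2_mid from where it was at the start of the episode above 0.02 m).
It also fails if it takes over 32 s, if anything falls off the work surface, if the arm or the gripper's body presses on something with over 40 N, if the wrist force passes 120 N, or if a joint passes its speed limit or range.

## Working session

There is one attempt and no reset: what is moved stays moved. The work goes in short steps, Python scripts to look and compute and a tool call to move; the robot and the scene stay as the last step left them, time stands still between calls to the robot, and variables do not carry over. Pictures are saved under pics/ and viewed, at most 10 in all, crops included, and the job is handed in when it is done.

Besides the shell and the picture viewer there is one more tool, called by a JSON object that holds its "method" and its "body". apply_moves: Moves the arm, as the interface text tells. Its arguments: {"type":"object","properties":{"steps":{"type":"array","items":{"type":"number"}},"jaw":{"type":"number"},"newtons":{"type":"number"}},"required":["steps"]}

```bash
ls; mkdir -p pics; python3 - <<'E'
from rig import *
import cv2
for n in("scene","top"):
    cv2.imwrite(f"pics/{n}0.png",get_image(n)[:,:,::-1]); print(n,calibration(n))
print(get_state())
E
```

```text
pics
scene {'fx': 426.10795925487616, 'fy': 426.10795925487616, 'cx': 283.02212602689815, 'cy': 207.7109170428082, 'xyz': array([-0.16148561, -0.47372332,  0.8670185 ]), 'rotation': array([ 0.77963674,  0.33540736, -0.20552164, -0.48726719])}
top {'fx': 445.512439621106, 'fy': 445.512439621106, 'cx': 293.4031597596664, 'cy': 212.40668350834721, 'xyz': array([ 0.41093558, -0.11693632,  1.15431224]), 'rotation': array([ 0.71173673,  0.04576133, -0.04820043, -0.69929497])}
{'clock': 0.1, 'qpos': array([ 1.08697297e+00,  2.76525637e-01,  1.50597421e+00,  1.07707002e-05,
        1.36071294e+00, -1.21030444e-01]), 'qd': array([ 8.47343034e-04, -2.71976670e-03, -2.95551230e-03, -1.14719457e-03,
        2.91567490e-04,  4.36096018e-06]), 'effort': array([ 4.50824700e-04, -4.17703557e+01, -2.46404314e+01, -3.61907605e-04,
        5.80521446e-03,  1.08674703e-05]), 'position': array([0.20386276, 0.53715715, 0.23054259]), 'ee_rot': array([-2.46294623e-04,  1.80404341e-01,  9.83592201e-01, -7.71731603e-04]), 'contact_force': array([-0.69145725,  0.00731941,  1.1135951 ]), 'moment': array([ 0.03104894, -0.01323141,  0.01807755]), 'gripper_force': 0.0, 'width': 0.08519882703576859}
```

View pics/scene0.png

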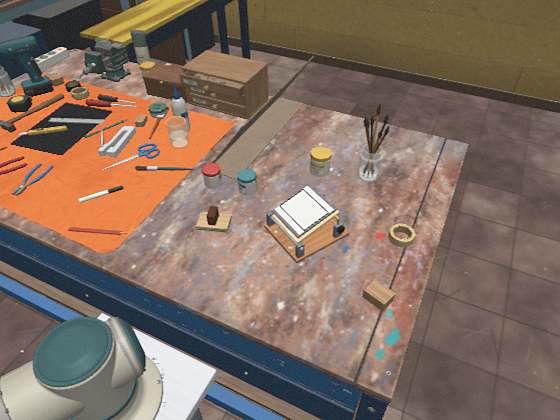

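View pics/top0.png

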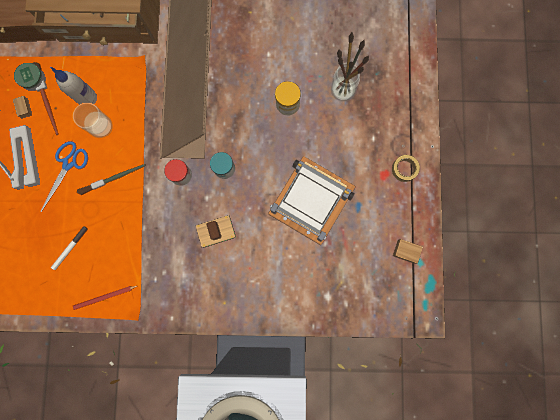

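Top view: block at about (214,232) with the dark handle at its middle, and the press stand with paper at about (311,197). The pots are at (176,170) and (222,163), the tape at (405,168) and the offcut at (408,250). I'll enlarge the block and press.

```bash
python3 - <<'E'
import cv2,numpy as np
t=cv2.imread("pics/top0.png")[140:260,180:370]; s=cv2.imread("pics/scene0.png")[170:270,180:370]
r=lambda a:cv2.resize(a,None,fx=4,fy=4,interpolation=cv2.INTER_CUBIC)
cv2.imwrite("pics/tc.png",r(t));cv2.imwrite("pics/sc.png",r(s))
E
```

```text
(no output)
```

View pics/tc.png

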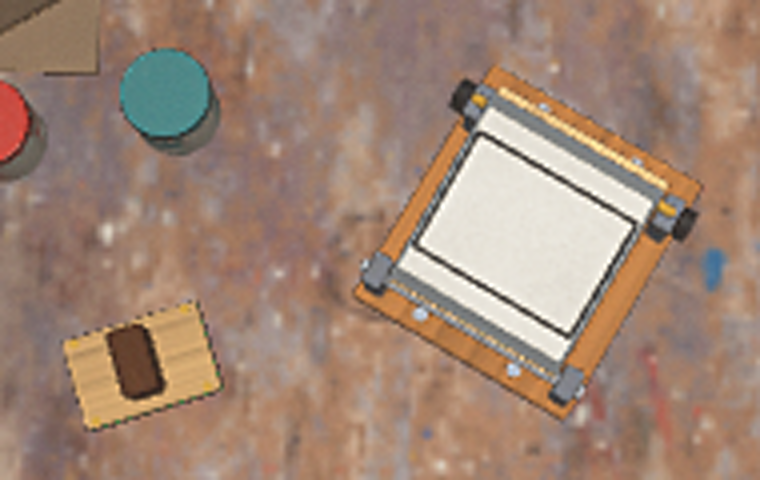

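View pics/sc.png

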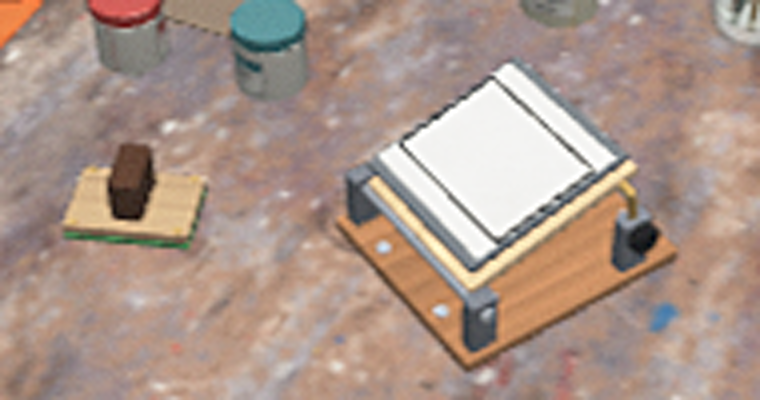

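In the enlarged top view, the outline corners are (480,133), (637,224), (572,335) and (415,243), and the plate corners are (65,342), (196,300), (220,386) and (92,430). In the scene crop, the matching outline corners are (500,80), (592,167), (497,240) and (402,148). The hinges, at the low side, face the robot and the clamps with knobs are at the high side.

```bash
cat > h.py <<'E'
from rig import *
import numpy as np, cv2
from scipy.spatial.transform import Rotation as R
def ray(n,uv):
    c=calibration(n); q=np.array(c["rotation"]); M=R.from_quat(q[[1,2,3,0]]).as_matrix()
    uv=np.atleast_2d(uv).astype(float)
    d=np.c_[(uv[:,0]-c["cx"])/c["fx"],-(uv[:,1]-c["cy"])/c["fy"],-np.ones(len(uv))]@M.T
    return np.array(c["xyz"]),d/np.linalg.norm(d,axis=1,keepdims=True)
def plane(n,uv,z):
    o,d=ray(n,uv); return o+d*((z-o[2])/d[:,2])[:,None]
def tri(a,b):
    (o1,d1),(o2,d2)=ray("top",a),ray("scene",b); out=[];gap=[]
    for x,y in zip(d1,d2):
        s=np.linalg.lstsq(np.c_[x,-y],o2-o1,rcond=None)[0]
        p,q=o1+s[0]*x,o2+s[1]*y; out.append((p+q)/2); gap.append(np.linalg.norm(p-q))
    return np.array(out),np.array(gap)
E
python3 - <<'E'
from h import *
np.set_printoptions(precision=4,suppress=True)
T=lambda a,o:(np.array(a)+.5)/4-.5+o
a=T([(480,133),(637,224),(572,335),(415,243)],[180,140]); b=T([(500,80),(592,167),(497,240),(402,148)],[180,170])
P,g=tri(a,b); print("outline",P,g)
x=(P[0]+P[1]-P[2]-P[3])/2; y=(P[0]+P[3]-P[1]-P[2])/2
print("sizes",np.linalg.norm(x),np.linalg.norm(y),"centre",P.mean(0))
n=np.cross(x,y);n/=np.linalg.norm(n);print("n",n,"slope",np.arccos(n[2]),"yaw up",np.degrees(np.arctan2(x[1],x[0])),"yaw y",np.degrees(np.arctan2(y[1],y[0])))
Q=plane("top",T([(65,342),(196,300),(220,386),(92,430)],[180,140]),.014)
yy=(Q[0]+Q[3]-Q[1]-Q[2])/2; xx=(Q[0]+Q[1]-Q[2]-Q[3])/2
print("block",Q.mean(0),np.linalg.norm(xx),np.linalg.norm(yy),"yaw y",np.degrees(np.arctan2(yy[1],yy[0])),"yaw x",np.degrees(np.arctan2(xx[1],xx[0])))
s=get_state();print(s["position"],R.from_quat(s["ee_rot"][[1,2,3,0]]).as_matrix())
for nm,uv,z in(("red",(176,170),.06),("teal",(222,163),.062)): print(nm,plane("top",uv,z))
E
```

```text
outline [[ 0.6502 -0.1341  0.0964]
 [ 0.5937 -0.2266  0.1023]
 [ 0.5286 -0.1897  0.079 ]
 [ 0.5849 -0.0937  0.0717]] [0.003  0.0021 0.0025 0.0013]
sizes 0.07949906750240211 0.11008037140959137 centre [ 0.5893 -0.161   0.0874]
n [-0.2291  0.2039  0.9518] slope 0.3117503617868637 yaw up -30.653311555947532 yaw y 59.12440771123858
block [0.5125 0.0796 0.014 ] 0.05870799863958059 0.086911921437218 yaw y 109.58572218481446 yaw x 18.48342205384945
[0.2039 0.5372 0.2305] [[-0.9349  0.3549 -0.0008]
 [ 0.3549  0.9349 -0.0014]
 [ 0.0002 -0.0016 -1.    ]]
red [[0.6593 0.1767 0.06  ]]
teal [[0.6789 0.0619 0.062 ]]
```

{"method": "apply_moves", "body": {"steps": [2.2,-3.2,0,3,4.4,-6.4,0,6,6.6,-9.6,0,9,8.8,-12.8,0,12,11,-16,0,15,13.2,-19.2,0,18,15.4,-22.4,0,21,17.6,-25.6,0,24], "jaw": 0}}

```text
clock: 0.77
position: [0.3804, 0.2798, 0.2311]
ee_rot: [-0.0, -0.029, 1.0, -0.0]
contact_force: [1.0, 0.9, -0.3]
width: 0.0853
gripper_force: 0.0
```

{"method": "apply_moves", "body": {"steps": [2.2,-3.2,-1,3,4.4,-6.4,-2.5,6,6.6,-9.6,-4,9,8.8,-12.8,-6,12,11,-16,-8,15,13.2,-20,-10,16,13.3,-20.2,-10,16,13.3,-20.2,-10,16]}}

```text
clock: 1.43
position: [0.5135, 0.0768, 0.1293]
ee_rot: [-0.002, -0.165, 0.986, -0.0]
contact_force: [0.1, -0.3, -0.2]
width: 0.0854
gripper_force: 0.0
```

```bash
python3 - <<'E'
from h import *
cv2.imwrite("pics/s1.png",cv2.resize(get_image("scene")[170:270,140:270,::-1],None,fx=5,fy=5,interpolation=2))
s=get_state();print(s["clock"],s["position"],s["contact_force"],R.from_quat(s["ee_rot"][[1,2,3,0]]).as_matrix()[:,1])
E
```

```text
1.4833 [0.51283685 0.07857002 0.13026554] [-0.32760155  0.25556476  0.28533969] [-0.32585394  0.94541911  0.00138281]
```

View pics/s1.png

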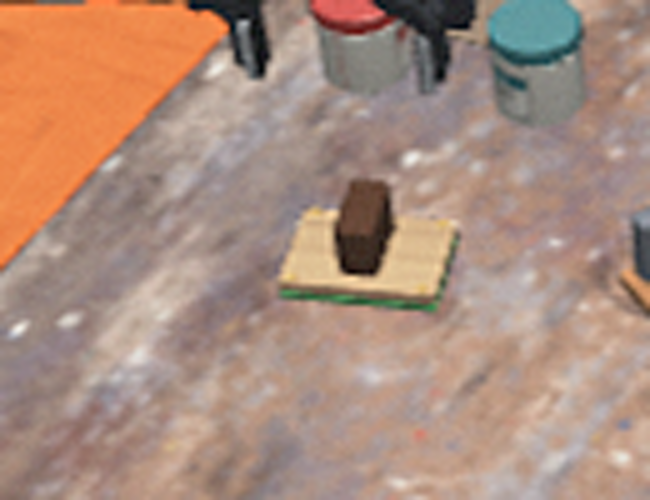

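The fingers straddle the block with the yaw matched (about 109°). I'll descend to TCP z≈25 mm, so I grip high on the handle and leave the fingertips room to tilt, then close.

{"method": "apply_moves", "body": {"steps": [0,0.1,-3,0,0,0.1,-6,0,0,0.1,-8.5,0,0,0.1,-10,0,0,0.1,-10.5,0,0,0.1,-10.5,0]}}

```text
clock: 1.98
position: [0.5118, 0.0819, 0.0259]
ee_rot: [-0.001, -0.168, 0.986, 0.0]
contact_force: [0.3, -0.5, -0.5]
width: 0.0852
gripper_force: 0.0
```

{"method": "apply_moves", "body": {"steps": [0,0,0,0,0,0,0,0,0,0,0,0,0,0,0,0,0,0,0,0,0,0,0,0,0,0,0,0,0,0,0,0], "jaw": 255, "newtons": 40}}

```text
clock: 2.65
position: [0.5138, 0.0805, 0.0272]
ee_rot: [0.001, -0.167, 0.986, -0.0]
contact_force: [-0.7, 0.5, 6.0]
width: 0.0231
gripper_force: 41.8
```

{"method": "apply_moves", "body": {"steps": [0,0,2,0,0,0,5,0,0,0,8.5,0,0,0,12,0,0,0,14,0,0.5,-2,14.5,-5,1,-4.5,14.5,-11,1.5,-7,14.5,-17]}}

```text
clock: 3.32
position: [0.5279, 0.0102, 0.1718]
ee_rot: [0.0, -0.018, 1.0, 0.0]
contact_force: [1.2, 0.1, -2.9]
width: 0.0236
gripper_force: 40.7
```

{"method": "apply_moves", "body": {"steps": [0.8,-2.8,0,-6,1.6,-5.6,0,-12,2.4,-8.4,0,-18,3.2,-11.2,0,-24,4,-14,0,-30,4.9,-16.5,0,-33,4.9,-16.5,0,-33,4.9,-16.5,0,-33]}}

```text
clock: 3.98
position: [0.5767, -0.1557, 0.1702]
ee_rot: [-0.001, 0.266, 0.964, 0.0]
contact_force: [0.1, 0.6, -2.5]
width: 0.0233
gripper_force: 40.7
```

```bash
python3 - <<'E'
from h import *
a=get_image("scene")[150:270,230:380,::-1]; cv2.imwrite("pics/s2.png",cv2.resize(a,None,fx=4,fy=4,interpolation=2))
s=get_state();m=R.from_quat(s["ee_rot"][[1,2,3,0]]).as_matrix()[:,1];print(s["clock"],s["position"],s["contact_force"],s["moment"],s["width"],np.degrees(np.arctan2(m[1],m[0])))
E
```

```text
4.0333 [ 0.57620996 -0.15434456  0.17023107] [-0.9758714   0.49723275 -3.30945055] [-0.02277719  0.03656383  0.02310697] 0.023184717528614857 59.162563205775534
```

View pics/s2.png

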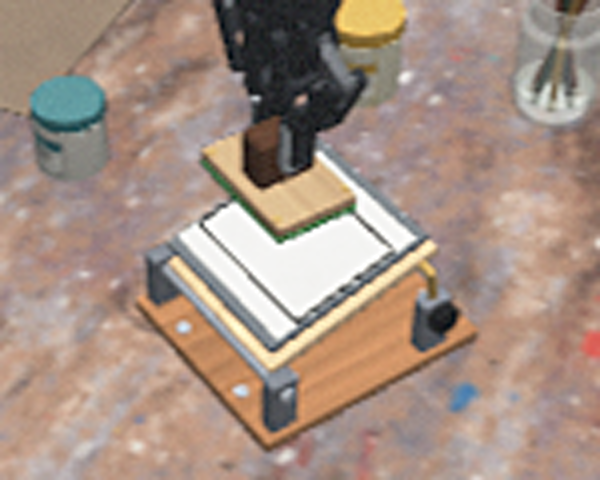

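The block is held level above the bed, with the yaw aligned (59.2°) and the plate over the outline. I'll reduce the grip to 20 N so it can pivot between the pads, then descend slowly and watch the force.

{"method": "apply_moves", "body": {"steps": [0.1,0,-2,0,0.1,0,-3.5,0,0.1,0,-4.5,0,0.1,0,-4.5,0], "newtons": 20}}

```text
clock: 4.37
position: [0.5757, -0.1525, 0.1237]
ee_rot: [-0.003, 0.265, 0.964, 0.001]
contact_force: [-1.7, 1.0, -3.2]
width: 0.0234
gripper_force: 40.6
```

{"method": "apply_moves", "body": {"steps": [0,0,-0.1,0,0,0,-0.2,0,0,0,-0.3,0,0,0,-0.4,0,0,0,-0.5,0,0,0,-0.6,0,0,0,-0.7,0,0,0,-0.7,0]}}

```text
clock: 5.03
position: [0.5788, -0.1547, 0.1201]
ee_rot: [0.001, 0.266, 0.964, -0.0]
contact_force: [-0.7, 0.3, 2.3]
width: 0.023
gripper_force: 41.3
```

{"method": "apply_moves", "body": {"steps": [0,0,0,0,0,0,-0.1,0,0,0,-0.2,0,0,0,-0.3,0,0,0,-0.3,0], "jaw": 255, "newtons": 20}}

```text
clock: 5.45
position: [0.5793, -0.155, 0.1171]
ee_rot: [0.002, 0.265, 0.964, -0.0]
contact_force: [0.8, -1.0, 5.5]
width: 0.0232
gripper_force: 41.8
```

```bash
python3 - <<'E'
from h import *
a=get_image("scene")[150:270,230:380,::-1]; cv2.imwrite("pics/s3.png",cv2.resize(a,None,fx=5,fy=5,interpolation=2))
s=get_state();print(s["clock"],s["position"],s["contact_force"],s["moment"],s["gripper_force"])
E
```

```text
5.5 [ 0.57934372 -0.15498904  0.11715489] [ 0.60888072 -0.61582398  4.51611565] [-0.12346525 -0.54803564  0.01426733] 41.75905644893646
```

View pics/s3.png

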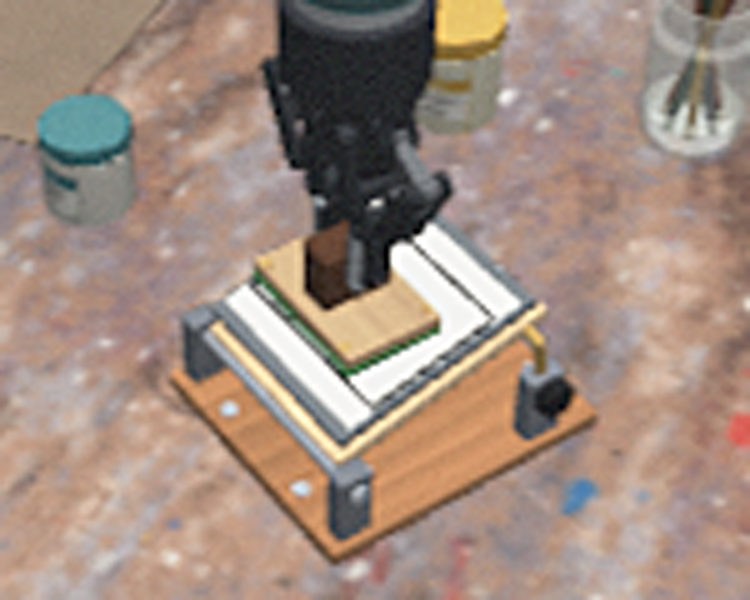

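The bed took the force without the block pivoting (it still grips at 40 N). I'll lift, shift about 12 mm upslope so the block lands centred when it drops about its upper edge, touch down, and loosen the jaws so it settles flush.

{"method": "apply_moves", "body": {"steps": [0,0,0.8,0,0,0,1.6,0,0.5,-0.3,1.8,0,1,-0.6,1.8,0,1,-0.6,1.5,0,1,-0.6,1.2,0,1,-0.6,1,0,1,-0.6,0.9,0]}}

```text
clock: 6.17
position: [0.5874, -0.1602, 0.1245]
ee_rot: [-0.001, 0.265, 0.964, 0.0]
contact_force: [-2.0, 0.3, 0.6]
width: 0.0234
gripper_force: 41.1
```

{"method": "apply_moves", "body": {"steps": [0,0,0,0,0,0,0,0]}}

```text
clock: 6.33
position: [0.5875, -0.1602, 0.1251]
ee_rot: [-0.001, 0.265, 0.964, 0.0]
contact_force: [-0.0, 0.4, -1.1]
width: 0.0234
gripper_force: 40.8
```

{"method": "apply_moves", "body": {"steps": [0,0,0,0,0,0,0,0,0,0,0,0,0,0,0,0], "jaw": 165, "newtons": 20}}

```text
clock: 6.67
position: [0.5884, -0.1605, 0.1257]
ee_rot: [0.001, 0.265, 0.964, 0.0]
contact_force: [-0.3, 0.2, -0.1]
width: 0.0302
gripper_force: 0.0
```

```bash
python3 - <<'E'
from h import *
for n in("scene","top"):cv2.imwrite(f"pics/{n}4.png",get_image(n)[:,:,::-1])
a=cv2.imread("pics/scene4.png")[150:270,230:380]; b=cv2.imread("pics/top4.png")[140:260,260:370]
r=lambda q:cv2.resize(q,None,fx=4,fy=4,interpolation=2)[:480]
cv2.imwrite("pics/s4.png",np.hstack([r(a)[:, :430],cv2.resize(b,None,fx=3,fy=4,interpolation=2)]) if 0 else cv2.resize(np.hstack([a,b]),None,fx=3,fy=3,interpolation=2))
s=get_state();print(s["clock"],s["position"],s["contact_force"],s["width"],s["gripper_force"])
E
```

```text
6.7667 [ 0.58829589 -0.16045014  0.12557011] [0.21310067 0.32954781 0.98769073] 0.030415382071188858 0.0
```

View pics/s4.png

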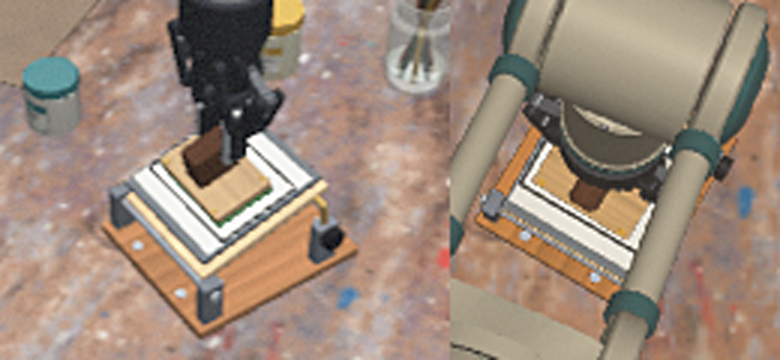

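The block now lies flush on the bed, jaws loose (30 mm). One close crop will tell me how well it is centred.

```bash
python3 - <<'E'
import cv2
a=cv2.imread("pics/scene4.png")[185:245,265:345]
cv2.imwrite("pics/s5.png",cv2.resize(a,None,fx=10,fy=10,interpolation=2))
E
```

```text
(no output)
```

View pics/s5.png

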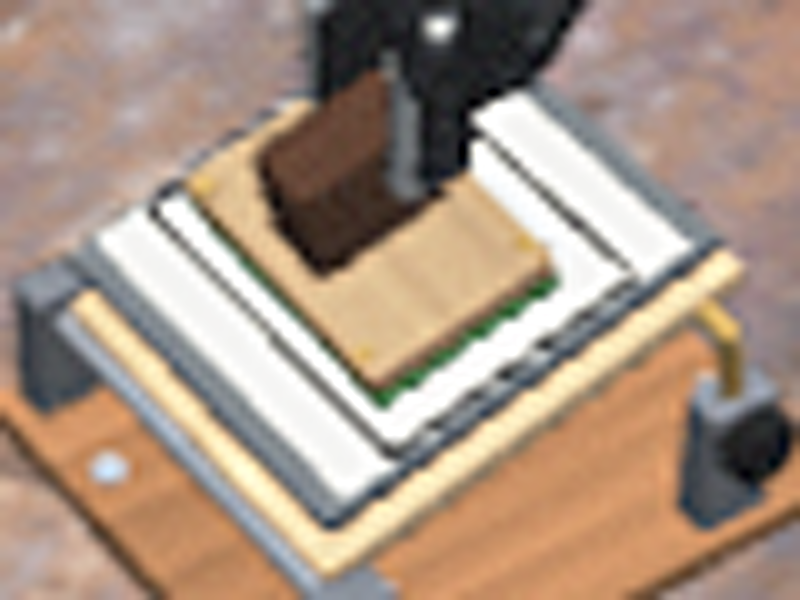

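The face corners show at (383,405) low and (555,285) high. The outline corners are at (397,450), (632,270) and (155,210). I'll convert these to bed coordinates with a homography from the outline corners.

```bash
python3 - <<'E'
from h import *
# outline in scene image; bed mm: (low,-y),(high,-y),(high,+y),(low,+y)
o=np.array([[497,240],[592,167],[500,80],[402,148]],float); o=(o+.5)/4-.5+[180,170]
H=cv2.getPerspectiveTransform(o.astype(np.float32),np.float32([[-40,-55],[40,-55],[40,55],[-40,55]]))
p=(np.array([[383,405],[555,285],[187,205],[397,450],[632,270],[155,210]],float)+.5)/10-.5+[265,185]
print(cv2.perspectiveTransform(p[None],H)[0].round(1))
E
```

```text
[[-33.3 -40.8]
 [ 22.  -43.7]
 [-31.3  53.3]
 [-39.2 -55.6]
 [ 39.9 -55.7]
 [-38.1  58.2]]
```

Block centre is about −5 mm along the slope and +2.5 mm across. Now I'll move the open fingers down over the handle's middle and regrip.

{"method": "apply_moves", "body": {"steps": [-0.5,0.3,0,0,-1,0.6,-0.2,0,-1.5,0.9,-0.6,0,-1.5,0.9,-1.2,0,-1.5,0.9,-1.6,0,-1.5,0.9,-1.8,0,-1.5,0.9,-1.9,0,-1.5,0.9,-1.9,0]}}

```text
clock: 7.43
position: [0.5731, -0.1515, 0.1059]
ee_rot: [-0.0, 0.265, 0.964, 0.0]
contact_force: [-0.2, -0.3, 0.7]
width: 0.0302
gripper_force: 0.0
```

{"method": "apply_moves", "body": {"steps": [0,0,0,0,0,0,0,0,0,0,0,0,0,0,0,0,0,0,0,0,0,0,0,0], "jaw": 255, "newtons": 30}}

```text
clock: 7.93
position: [0.5732, -0.1515, 0.1063]
ee_rot: [0.0, 0.265, 0.964, -0.0]
contact_force: [-0.3, -0.7, -0.5]
width: 0.0236
gripper_force: 34.7
```

{"method": "apply_moves", "body": {"steps": [-0.1,0.1,0.4,0,0.1,0,0.5,0,0.3,-0.2,0.6,0,0.3,-0.2,0.6,0,0.3,-0.2,0.4,0,0.4,-0.2,0.3,0,0.4,-0.2,0.2,0]}}

```text
clock: 8.52
position: [0.577, -0.1533, 0.1079]
ee_rot: [-0.0, 0.265, 0.964, 0.0]
contact_force: [0.8, 0.8, -2.5]
width: 0.0234
gripper_force: 34.6
```

{"method": "apply_moves", "body": {"steps": [0,0,-0.1,0,0,0,-0.2,0,0.1,-0.1,-0.3,0,0.1,-0.1,-0.3,0]}}

```text
clock: 8.85
position: [0.5775, -0.1537, 0.1053]
ee_rot: [-0.001, 0.265, 0.964, 0.001]
contact_force: [-2.4, 2.5, 2.0]
width: 0.0237
gripper_force: 35.1
```

{"method": "apply_moves", "body": {"steps": [0,0,-0.1,0,0.1,0,-0.2,0,0.1,0,-0.2,0,0.1,0,-0.2,0,0.1,0,-0.2,0,0.1,0,-0.2,0]}}

```text
clock: 9.35
position: [0.578, -0.154, 0.1033]
ee_rot: [-0.001, 0.265, 0.964, 0.0]
contact_force: [-5.3, 2.5, 3.4]
width: 0.0237
gripper_force: 35.3
```

```bash
python3 - <<'E'
from h import *
F=[];P=[];M=[]
for i in range(8):
    im=get_image("scene"); s=get_state(); F.append(s["contact_force"]);P.append(s["position"]);M.append(s["moment"])
print(s["clock"],np.mean(F,0),np.std(F,0),np.mean(P,0),np.mean(M,0),s["gripper_force"])
cv2.imwrite("pics/scene6.png",im[:,:,::-1])
cv2.imwrite("pics/s6.png",cv2.resize(im[185:245,265:345,::-1],None,fx=10,fy=10,interpolation=2))
E
```

```text
9.75 [-4.9812373   1.92030136  3.38551122] [0.79808149 0.2157907  0.63745461] [ 0.57806635 -0.1540317   0.10327213] [0.50871097 0.60424743 0.1297717 ] 35.28053641319275
```

View pics/s6.png

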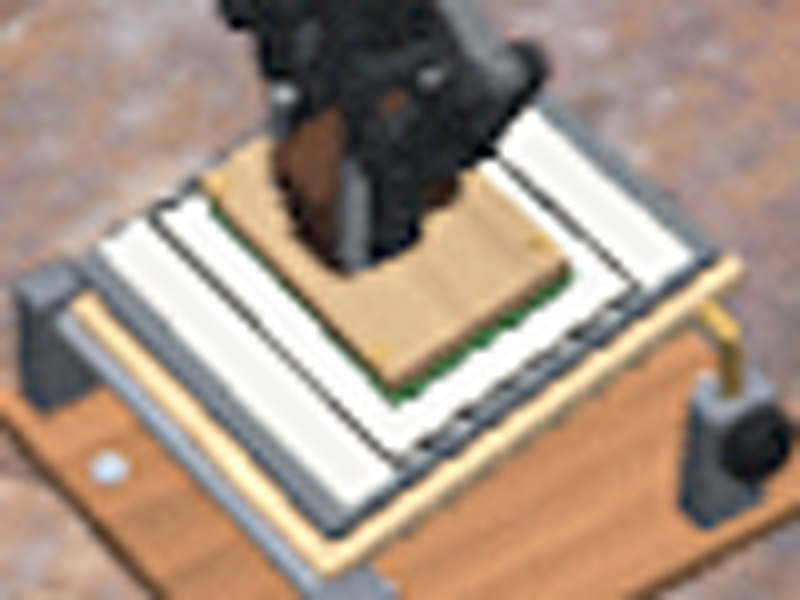

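The block is flush, inside the outline, and the bed is pressed (about 7 N along the normal, so about 4 mm). Face corners are (397,402) and (570,280), outline corners (397,463), (637,285) and (155,215). I'll relieve the small sideways load and check the centring.

{"method": "apply_moves", "body": {"steps": [-0.1,0,0,0,-0.1,0,0,0,-0.1,0,0,0,-0.1,0,0,0]}}

```text
clock: 10.08
position: [0.578, -0.154, 0.1034]
ee_rot: [-0.0, 0.265, 0.964, 0.0]
contact_force: [-3.1, 4.3, 3.1]
width: 0.0238
gripper_force: 35.3
```

```bash
python3 - <<'E'
from h import *
o=np.array([[397,463],[637,285],[155,215]],float)
A=cv2.getAffineTransform(o.astype(np.float32),np.float32([[-40,-55],[40,-55],[-40,55]]))
p=np.float32([[397,402],[570,280],[210,210]]);print(cv2.transform(p[None],A)[0].round(1))
F=[]
for i in range(8): get_image("top"); s=get_state(); F.append(s["contact_force"])
F=np.mean(F,0); G=F+[0,0,2.5]
print(s["clock"],F,"normal",G@[-.259,.154,.954],"along",G@[.82,-.487,.301],"across",G@[.51,.86,0],s["moment"],s["position"],s["gripper_force"])
E
```

```text
[[-28.5 -39.3]
 [ 28.  -40.9]
 [-28.4  45.8]]
10.4833 [-3.26265415  3.96692083  3.27608995] normal 6.966323044358269 along -2.8686637685165053 across 1.7475982964254002 [0.81872391 0.44513997 0.17542366] [ 0.57802222 -0.15406333  0.10330041] 35.289623737335205
```

```bash
python3 -c "
from rig import *
print(sign_off())"
```

```text
the job is handed in; nothing more can be done
None
```

I handed the job in at about 10.5 s with the block still gripped (35 N). It lies flush on the paper by eye, centred to within about 5 mm of the outline, and the bed is pressed in about 4 mm, estimated from about 7 N of force along its normal; sign-off gave no verdict.

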